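# Crack a walnut in the nutcracker without crushing the kernel

### The arm

A 6-joint arm with a two-finger parallel gripper is mounted at the origin on a cart in front of the work surface, level with it; the furniture and walls round the work are solid. World frame = base frame: x ahead of the robot, y to its left, z up, the work surface at z = 0. Lengths are in m, angles in degrees, forces in N, time in s.
With the tool pointing down it reaches from about 0.4 to 0.825 m from the base axis. Payload 7 kg.
Tool frame: the origin (TCP) lies midway between the tips of the shut fingers; the grasp point (between the pads) lies 19 mm behind it (ctrl.hold_point_z is the distance from the TCP to the grasp point, in m); z points along the fingers, y is the line along which they close (so a half turn about z gives the same grasp; the last joint's range is limited). The gripper opens to 88 mm and grips with 3 to 60 N. Pads are 19 mm wide; open, the fingers measure 130 mm over their backs; the gripper's body (78 mm by 193 mm) begins 47 mm behind the grasp point.
Start: joints at [81.022, 20.546, 0.682, 0, -70.136, -16.507], TCP at [0.29, 0.609, 0.191] pointing down, gripper open.
Joint ranges: [-176.03, 176.03], [-82.01, 121.73], [-58.28, 71.71], [-173.87, 95.51], [-174.79, -0.11], [-173.66, 173.66]. Speed limits (degrees/s): [136.94, 136.94, 172.46, 180, 180, 180].

### API

Orientations are given as [roll, pitch, yaw] about the fixed x, y, z axes, in that order (R = Rz(yaw) Ry(pitch) Rx(roll)).
In Python, from plant import ctrl gives the robot as it stands.
- The arm moves only by the tool apply_moves, never from a script. Its argument "deltas" is a list of rows, each an object with "fingers": the finger opening in mm, from 0 to 87.6; "delta_pos": the shift along the tool's x, y, z in mm, a list of three; "angular": the turn, a rotation vector about the tool's x, y, z in degrees, a list of three. A call has 1 to 10 rows; each row is the pose to reach, as a shift and turn from the pose commanded when the call began, along the tool's axes at that moment; what a row does not reach only later rows make up. A row lasts 1/10 s, in which the tool goes at most 50 mm and 8.59 degrees, less where a joint would pass 70% of its speed; a pose out of reach is approached as far as the arm can. A call with a gripper value outside its range is refused whole. The fingers move at their own pace and stop on an object; the grip force is fixed at half the most. Time passes only in rows, so rows that repeat a pose let the fingers close. It gives the time, the measured TCP pose, the force, the opening and the grip force at its end, in the units of the state.
- ctrl.get_obs(): the state, without advancing time (a new reading comes with each control period).
- ctrl.snapshot(name): name is "scene" or "top"; returns the picture (420x560x3 uint8, red, green, blue); there is no depth.
- ctrl.camera_params(name): a dict with "fx", "fy", "cx", "cy" (pixels), "cam_to_world" (4x4, takes a point from camera to world coordinates). Camera axes: x right, y up, looking along -z (the intrinsics and any distortion apply to the point x, -y, -z); pixel columns grow to the right and rows downward; lengths in m; the calibration is good to about 2 mm. A picture is of the moment at which its call begins. camera_params takes no time and is no camera call.
- ctrl.close_job(): hands the job in; it is judged then, once.
The state is a dict: "clock": time; "joint_pos": joint angles; "qvel": joint speeds; "tau": joint torques, N m; "tool_pos": TCP position; "orientation": TCP orientation; "force": force on the tool from outside, world axes, zero at the start; "moment": the same for the moment, N m; "opening": finger opening in m; "gripper_force": force on a finger pad.
Only numpy, scipy, OpenCV 4.12 (cv2) and the standard library are available. Lean on these libraries where they do the work, as an engineer would, in place of code of your own. Each camera call takes 0.05 s, during which the arm holds its last target. There are 200 camera calls.

### The job

Set the walnut from the chopping board upright in the round dish of the nutcracker and let go of it, then bring the raised handle over and press it down slowly until you feel the shell crack: the resistance builds up, then suddenly gives. Stop there, before the kernel is crushed, and let the handle spring fully up again, leaving the cracked nut in the dish and the other things on the worktop where they are.

Things in the scene. Friction and masses are not known exactly. Their poses are not given: they have to be found in the camera images.
- walnut_middle (a point): the walnut alone on the chopping board (not those in the bowl): tan, wrinkled, round from above, 36 mm across at its seam, 40 mm tall, about 110 g. It stands on a small flat 16 mm across. The point lies on its upright axis at the seam, 20 mm above that flat; z up through the crown. The board's top is 21 mm above the worktop.
- walnut_shell (a joint): how far the top of the walnut's shell has caved in, m. 0 to 0.001 = whole, 0.0032 = cracked. Loaded along the nut's upright axis it yields by less than 1 mm up to about 37 N, then gives way all at once, drops in by itself and stays so.
- walnut_kernel (a joint): how far the nut's top is squeezed elastically along its upright axis, m: stiff and springy, about 0.1 mm for each 10 N on the crown, back to 0 when let go. The shell cracks at about 0.0004; beyond 0.0006 (60 N) the kernel is crushed, before or after the shell has cracked.
- nutcracker: two-handled nutcracker of cast metal, black grips, loose, 0.75 kg. Its lower arm lies flat on the worktop, grip along the body's -x, ending 202 mm from the origin; z up. Origin on the worktop under the hinge pin, which runs along y, 52 mm up, between two cheeks 63 mm tall, 33 mm over both. Round foot under the dish: 68 mm across, 6.5 mm high.
- anvil_dish (a point): centre of the floor of the nutcracker's round dish, 57 mm from the hinge along the body's -x, 16 mm above the worktop. The dish is 4 mm deep with sloping walls, 22 mm wide inside at its floor, 33 mm over its rim. A seated walnut has its flat on this floor, so its middle is 20 mm above this point.
- handle (a joint): angle of the upper arm about the pin, rad: 0 = parallel to the lower arm, 1.95 = fully up, leaning back away from the dish. Straight bar 196 mm long; grip 22 mm wide, 16 mm thick. A spring lifts it fully up when let go (1 to 2 N at its end holds it). Its jaw, 55 mm from the pin, is on an adjusting screw set anywhere over 12 mm (not measured), so it meets a seated walnut at 0.28 to 0.53 rad.
- handle_end (a point): place to press: middle of the upper grip's outer face (its top when down), 172 mm from the pin, 8 mm off the line through it; turns with the arm: -x to the arm's end, z out of the face (with the handle up it looks back, away from the dish). Pressed here, the load is a third of that on the nut: the shell cracks at 11 to 14 N, the kernel is crushed at 18 to 20 N.
- mug: a cream mug, 82 mm across, 91 mm tall, handle at one side; origin under its centre; a bystander
- salt_shaker: a clear salt shaker with a metal top, 44 mm across, 90 mm tall; origin under its centre; a bystander
- tumbler: a drinking glass, 81 mm across, 93 mm tall; origin under its centre; a bystander
- tomato: a tomato, about 73 mm across, 69 mm tall, on the chopping board; origin under its centre; a bystander

How it is judged:
By the outcome, as a careful person would: the job done as asked, in the order asked, and still so for the second after the job is handed in, with the robot touching nothing.
It also fails if it takes over 64 s, if anything falls off the work surface, if the arm or the gripper's body presses on something with over 40 N, if the wrist force passes 120 N, or if a joint passes its speed limit or range.

## Working session

There is one attempt and no reset: what is moved stays moved. The work goes in short steps, Python scripts to look and compute and a tool call to move; the robot and the scene stay as the last step left them, time stands still between calls to the robot, and variables do not carry over. Pictures are saved under pics/ and viewed, at most 10 in all, crops included, and the job is handed in when it is done.

Besides the shell and the picture viewer there is one more tool, called as name(argument=value, ...), one argument or row to a line, values as JSON. apply_moves: Moves the arm, as the interface text tells. Its arguments: {"type":"object","properties":{"deltas":{"type":"array"}},"required":["deltas"]}

```bash
mkdir -p pics; python3 - <<'E'
from plant import ctrl
import cv2,numpy as np
for n in("scene","top"):
    cv2.imwrite(f"pics/{n}0.png",cv2.resize(ctrl.snapshot(n)[:,:,::-1],(800,600),interpolation=cv2.INTER_CUBIC))
    p=ctrl.camera_params(n);print(n,{k:(np.round(v,4).tolist() if k=="cam_to_world" else v) for k,v in p.items()})
print(ctrl.get_obs(),ctrl.hold_point_z)
E
```

```text
scene {'fx': 421.0751295330547, 'fy': 421.0751295330547, 'cx': 272.82610517312975, 'cy': 211.26157961598432, 'cam_to_world': [[0.6207, 0.3241, -0.7139, -0.3023], [-0.7838, 0.2333, -0.5755, -0.6476], [-0.02, 0.9168, 0.3988, 0.5281], [0.0, 0.0, 0.0, 1.0]]}
top {'fx': 435.31423541241674, 'fy': 435.31423541241674, 'cx': 279.7805810535902, 'cy': 208.33619990907687, 'cam_to_world': [[-0.0037, 0.9991, -0.0415, 0.485], [-0.9999, -0.0044, -0.0159, 0.0432], [-0.016, 0.0414, 0.999, 1.2763], [0.0, 0.0, 0.0, 1.0]]}
{'clock': 0.1, 'joint_pos': array([ 8.10217605e+01,  2.05875411e+01,  6.40189205e-01, -1.75649849e-02,
       -7.01356757e+01, -1.65088306e+01]), 'qvel': array([-0.05021787, -0.11940336,  0.13418202,  0.13418976,  0.05726798,
        0.03093642]), 'tau': array([-1.71730015e-03, -5.84162164e+01,  2.93752939e+01,  7.01558724e+00,
        1.02315238e-02, -3.62119977e-05]), 'tool_pos': array([0.29025775, 0.60887559, 0.19002344]), 'orientation': array([ 1.79915702e+02, -7.76307137e-03, -2.54930449e+01]), 'force': array([ 0.29746096,  0.37078577, -0.31979055]), 'moment': array([ 0.0305191 , -0.00750649, -0.04244149]), 'gripper_force': 0.0, 'opening': 0.0878606572470493} 0.0188
```

View pics/scene0.png

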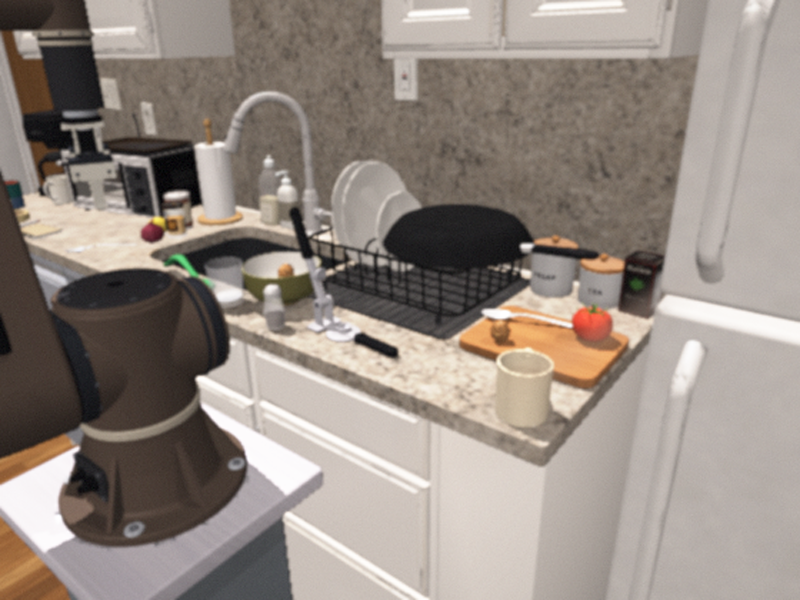

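View pics/top0.png

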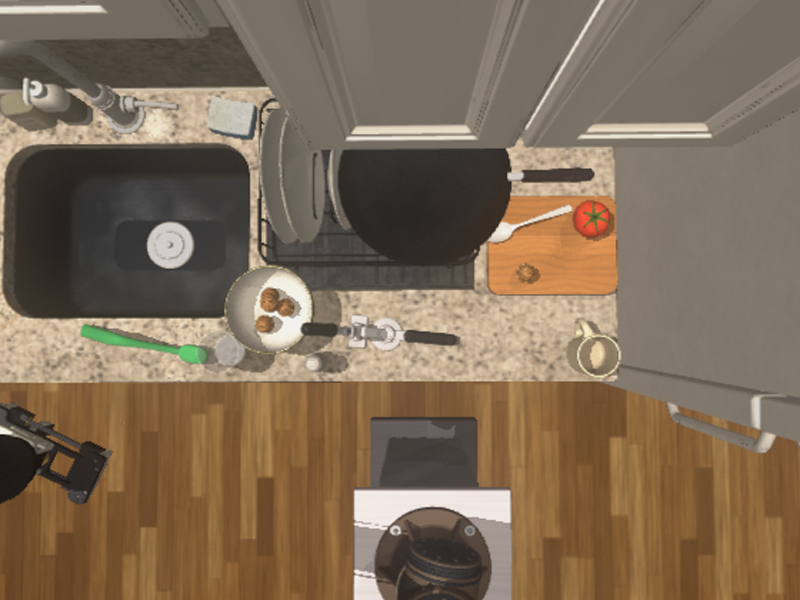

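The top view shows the walnut at (527,272) on the board and the nutcracker's dish at (387,333). Its lower grip points right (-y) and the raised handle leans left over the bowl. I'll enlarge these areas.

```bash
python3 - <<'E'
from plant import ctrl
import cv2,numpy as np
t=ctrl.snapshot("top")[:,:,::-1];s=ctrl.snapshot("scene")[:,:,::-1]
def crop(im,u,v,w,h,k):
    o=cv2.resize(im[v:v+h,u:u+w],None,fx=k,fy=k,interpolation=cv2.INTER_CUBIC)
    for a in range(0,w,10): cv2.putText(o,str(u+a),(a*k,8),0,.3,(0,0,255),1);cv2.line(o,(a*k,10),(a*k,14),(0,0,255),1)
    for a in range(0,h,10): cv2.putText(o,str(v+a),(0,a*k+4),0,.3,(255,0,0),1)
    return o
A=crop(t,205,215,120,40,6); B=crop(t,335,165,90,50,6)
o=np.zeros((A.shape[0]+B.shape[0],A.shape[1],3),np.uint8);o[:240,:720]=A;o[240:,:540]=B
cv2.imwrite("pics/c1.png",o)
cv2.imwrite("pics/c2.png",cv2.resize(np.hstack([crop(s,195,140,90,115,5),crop(s,320,200,65,115,5)]),None,fx=1,fy=1))
E
```

```text
(no output)
```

View pics/c1.png

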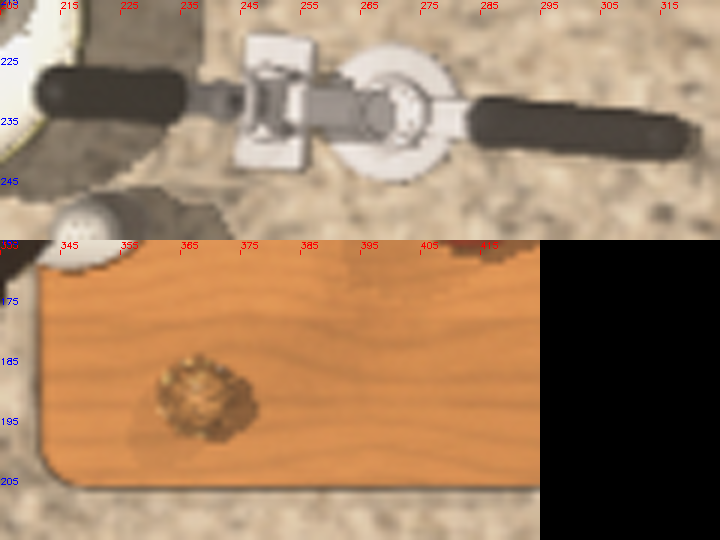

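View pics/c2.png

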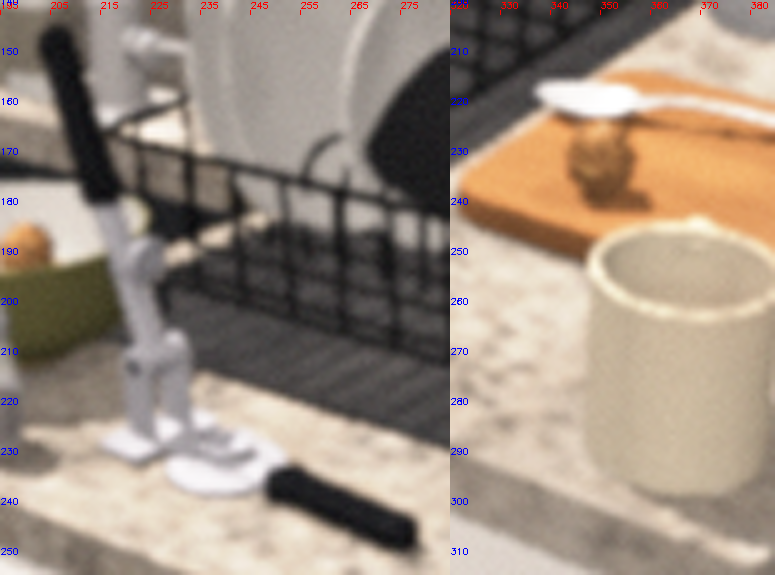

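The crops show the walnut centred at about (195,393) in the upper crop picture. The foot circle is centred at (390.5,112), the lower grip's tip is at (694,137), and the raised handle's tip is at (36,92).

```bash
cat >h.py <<'E'
from plant import ctrl
import numpy as np
from scipy.spatial.transform import Rotation as R
def ray(n,u,v):
    p=ctrl.camera_params(n);T=np.array(p["cam_to_world"])
    d=T[:3,:3]@np.array([(u-p["cx"])/p["fx"],-(v-p["cy"])/p["fy"],-1.]);return T[:3,3],d
def atz(n,u,v,z):
    o,d=ray(n,u,v);return o+d*(z-o[2])/d[2]
def proj(n,P):
    p=ctrl.camera_params(n);T=np.array(p["cam_to_world"]);q=T[:3,:3].T@(np.array(P)-T[:3,3])
    return np.array([p["cx"]-p["fx"]*q[0]/q[2],p["cy"]+p["fy"]*q[1]/q[2]])
def c1(x,y,u0=205,v0=215,k=6): return (x+.5)/k-.5+u0,(y+.5)/k-.5+v0
def go(pos,rpy=None,tool=None):
    "shift (mm, tool axes) and rotvec from measured pose"
    o=ctrl.get_obs();r=R.from_euler("xyz",o["orientation"],degrees=True)
    g=r if rpy is None else R.from_euler("xyz",rpy,degrees=True)
    return r.inv().apply(np.array(pos)-o["tool_pos"])*1000,(r.inv()*g).as_rotvec(degrees=True)
E
python3 - <<'E'
from h import *
np.set_printoptions(precision=4,suppress=True)
w=atz("top",*c1(195,393-240,335,165),.041);print("walnut",w,"scene px",proj("scene",w),"read",c1(150,163,320,200,5))
f=atz("top",*c1(390.5,112),.005);e=atz("top",*c1(694,137),.01)
d=(e-f)[:2];print("foot",f,"gripend",e,"dist(.145)",np.linalg.norm(d));d/=np.linalg.norm(d)
h=f[:2]-.057*d;print("hinge",h,"yaw of -x",np.degrees(np.arctan2(d[1],d[0])))
def arm(th,r,off): # r along arm, off outward face
    c,s=np.cos(th),np.sin(th); return np.r_[h+d*(r*c-off*s),.052+r*s+off*c]
for r,o in((.196,0),(.172,.008)): P=arm(1.95,r,o);print("handle up",r,P,proj("top",P),proj("scene",P))
print("read top tip",c1(36,92),"scene tip",c1(57,27,195,140,5))
for n,u,v,z in(("mug",598,356,.09),("salt",314,363,.09),("tumbler",229,351,.09),("tomato",593,219,.09),("bowlC",268,309,.05),("boardUL",488,197,.02),("boardLR",617,295,.02),("counter edge",420,381,0),("pan",425,265,.1),("cab",435,148,.5)):
    print(n,atz("top",u*.7,v*.7,z))
for th in(.3,.5,1,1.5): print(th,arm(th,.172,.008))
E
```

```text
walnut [ 0.5869 -0.185   0.041 ] scene px [349.3884 230.6442] read (349.6, 232.2)
foot [0.4651 0.0932 0.005 ] gripend [ 0.4526 -0.0537  0.01  ] dist(.145) 0.14743280581223542
hinge [0.4699 0.15  ] yaw of -x -94.86126194347545
handle up 0.196 [0.4761 0.2222 0.2341] [212.0897 230.3587] [203.6643 144.6471]
handle up 0.172 [0.4759 0.2208 0.2088] [214.4403 230.3127] [204.7562 153.5408]
read top tip (210.58333333333334, 229.91666666666666) scene tip (206.0, 145.0)
mug [ 0.422  -0.3129  0.09  ]
salt [0.4102 0.2258 0.09  ]
tumbler [0.4335 0.3887 0.09  ]
tomato [ 0.6829 -0.3078  0.09  ]
bowlC [0.5145 0.3234 0.05  ]
boardUL [ 0.7409 -0.117   0.02  ]
boardLR [ 0.5405 -0.374   0.02  ]
counter edge [0.3673 0.0226 0.    ]
pan [0.5955 0.0136 0.1   ]
cab [0.7058 0.0103 0.5   ]
0.3 [ 0.4562 -0.0114  0.1105]
0.5 [0.4575 0.0034 0.1415]
1 [0.4626 0.0641 0.2011]
1.5 [0.4696 0.1458 0.2241]
```

Both measurements agree with the given sizes: walnut at (0.587, -0.185), dish at (0.465, 0.093), hinge at (0.470, 0.150), and the handle swings in a plane at -95°. I'll lift first, then move across above the raised handle, turning the gripper to a yaw of -150°.

apply_moves(
  deltas=[
    {"fingers": 64, "delta_pos": [0, 0, -50], "angular": [0, 0, 8]},
    {"fingers": 64, "delta_pos": [0, 0, -100], "angular": [0, 0, 16]},
    {"fingers": 64, "delta_pos": [0, 0, -145], "angular": [0, 0, 24]},
    {"fingers": 64, "delta_pos": [407, 481, -145], "angular": [0, 0, 124.5]},
    {"fingers": 64, "delta_pos": [407, 481, -145], "angular": [0, 0, 124.5]},
    {"fingers": 64, "delta_pos": [407, 481, -145], "angular": [0, 0, 124.5]},
    {"fingers": 64, "delta_pos": [407, 481, -145], "angular": [0, 0, 124.5]},
    {"fingers": 64, "delta_pos": [407, 481, -145], "angular": [0, 0, 124.5]},
    {"fingers": 64, "delta_pos": [407, 481, -145], "angular": [0, 0, 124.5]},
    {"fingers": 64, "delta_pos": [407, 481, -145], "angular": [0, 0, 124.5]},
  ],
)

```text
clock: 1.2
tool_pos: [0.3795, 0.2687, 0.336]
orientation: [-180.0, 0.0, -110.0]
force: [1.7, -0.9, 0.3]
opening: 0.0638
gripper_force: 0.0
```

```bash
python3 - <<'E'
from h import *
np.set_printoptions(precision=2,suppress=True)
o=ctrl.get_obs();print(o["clock"],o["tool_pos"],o["orientation"],o["joint_pos"])
print(go([.46,0,.33],[180,0,-150]),go([.587,-.185,.12],[180,0,-150]))
E
```

```text
1.2 [0.38 0.27 0.34] [-179.99    0.03 -109.97] [ 59.66  -3.58  -9.71  -0.   -83.84 -79.64]
(array([ 225.07, -167.47,    5.89]), array([ 0.01,  0.03, 40.03])) (array([ 355.68, -350.  ,  215.83]), array([ 0.01,  0.03, 40.03]))
```

apply_moves(
  deltas=[
    {"fingers": 64, "delta_pos": [225, -167, 0], "angular": [0, 0, 40]},
    {"fingers": 64, "delta_pos": [225, -167, 0], "angular": [0, 0, 40]},
    {"fingers": 64, "delta_pos": [225, -167, 0], "angular": [0, 0, 40]},
    {"fingers": 64, "delta_pos": [225, -167, 0], "angular": [0, 0, 40]},
    {"fingers": 64, "delta_pos": [225, -167, 0], "angular": [0, 0, 40]},
    {"fingers": 64, "delta_pos": [225, -167, 0], "angular": [0, 0, 40]},
    {"fingers": 64, "delta_pos": [356, -350, 216], "angular": [0, 0, 40]},
    {"fingers": 64, "delta_pos": [356, -350, 216], "angular": [0, 0, 40]},
    {"fingers": 64, "delta_pos": [356, -350, 216], "angular": [0, 0, 40]},
    {"fingers": 64, "delta_pos": [356, -350, 216], "angular": [0, 0, 40]},
  ],
)

```text
clock: 2.2
tool_pos: [0.5439, -0.1173, 0.1962]
orientation: [-180.0, 0.0, -149.7]
force: [0.5, 1.1, 0.7]
opening: 0.0639
gripper_force: 0.0
```

```bash
python3 - <<'E'
from h import *
np.set_printoptions(precision=2,suppress=True)
o=ctrl.get_obs();print(o["clock"],o["tool_pos"],o["orientation"],o["joint_pos"])
print(go([.587,-.185,.075],[180,0,-150]),go([.587,-.185,.027],[180,0,-150]))
E
```

```text
2.2 [ 0.54 -0.12  0.2 ] [-179.99    0.04 -149.66] [  7.99   9.18 -14.03  -0.   -66.74 -67.65]
(array([ -2.87, -80.16, 121.21]), array([-0.01,  0.04,  0.34])) (array([ -2.84, -80.15, 169.21]), array([-0.01,  0.04,  0.34]))
```

apply_moves(
  deltas=[
    {"fingers": 64, "delta_pos": [-3, -80, 60], "angular": [0, 0, 0.3]},
    {"fingers": 64, "delta_pos": [-3, -80, 60], "angular": [0, 0, 0.3]},
    {"fingers": 64, "delta_pos": [-3, -80, 80], "angular": [0, 0, 0.3]},
    {"fingers": 64, "delta_pos": [-3, -80, 105], "angular": [0, 0, 0.3]},
    {"fingers": 64, "delta_pos": [-3, -80, 105], "angular": [0, 0, 0.3]},
    {"fingers": 64, "delta_pos": [-3, -80, 105], "angular": [0, 0, 0.3]},
  ],
)

```text
clock: 2.8
tool_pos: [0.5864, -0.1834, 0.0926]
orientation: [180.0, -0.1, -149.9]
force: [-0.8, 0.4, 1.1]
opening: 0.0641
gripper_force: 0.0
```

```bash
python3 - <<'E'
from h import *
import cv2
np.set_printoptions(precision=2,suppress=True)
s=ctrl.snapshot("scene")[:,:,::-1];t=ctrl.snapshot("top")[:,:,::-1]
r=lambda im,u,v,w,h:cv2.resize(im[v:v+h,u:u+w],None,fx=5,fy=5,interpolation=cv2.INTER_CUBIC)
cv2.imwrite("pics/g1.png",np.hstack([r(s,300,165,80,100),r(t,325,130,80,100)]))
o=ctrl.get_obs();print(o["clock"],o["tool_pos"],o["orientation"],proj("scene",o["tool_pos"]),c1(0,0,300,165,5))
print(go([.587,-.185,.027],[180,0,-150]))
E
```

```text
2.9 [ 0.59 -0.18  0.09] [-179.91    0.1  -149.9 ] [349.96 211.7 ] (299.6, 164.6)
(array([ 1.46, -1.17, 67.12]), array([-0.09,  0.1 ,  0.1 ]))
```

View pics/g1.png

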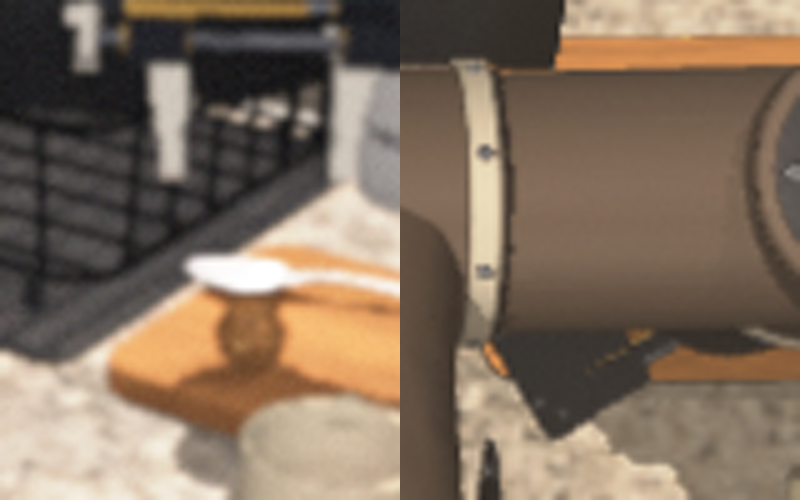

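The fingers straddle the walnut: tips at crop x≈172 and 342, nut at (250,335). Now I'll go down and grip.

apply_moves(
  deltas=[
    {"fingers": 64, "delta_pos": [1, -1, 35], "angular": [0, 0, 0]},
    {"fingers": 64, "delta_pos": [1, -1, 60], "angular": [0, 0, 0]},
    {"fingers": 64, "delta_pos": [1, -1, 68.5], "angular": [0, 0, 0]},
    {"fingers": 64, "delta_pos": [1, -1, 68.5], "angular": [0, 0, 0]},
    {"fingers": 50, "delta_pos": [1, -1, 68.5], "angular": [0, 0, 0]},
    {"fingers": 42, "delta_pos": [1, -1, 68.5], "angular": [0, 0, 0]},
    {"fingers": 38, "delta_pos": [1, -1, 68.5], "angular": [0, 0, 0]},
    {"fingers": 34, "delta_pos": [1, -1, 68.5], "angular": [0, 0, 0]},
    {"fingers": 30, "delta_pos": [1, -1, 68.5], "angular": [0, 0, 0]},
    {"fingers": 28, "delta_pos": [1, -1, 68.5], "angular": [0, 0, 0]},
  ],
)

```text
clock: 3.9
tool_pos: [0.5861, -0.1847, 0.024]
orientation: [-180.0, 0.0, -149.9]
force: [-0.1, 0.6, -1.3]
opening: 0.0294
gripper_force: 0.0
```

apply_moves(
  deltas=[
    {"fingers": 28, "delta_pos": [0, 0, 0], "angular": [0, 0, 0]},
    {"fingers": 28, "delta_pos": [0, 0, 0], "angular": [0, 0, 0]},
    {"fingers": 28, "delta_pos": [0, 0, 0], "angular": [0, 0, 0]},
  ],
)

```text
clock: 4.2
tool_pos: [0.5861, -0.1847, 0.0238]
orientation: [180.0, -0.0, -149.9]
force: [0.2, 0.0, 0.8]
opening: 0.0283
gripper_force: 0.0
```

```bash
python3 - <<'E'
from h import *
np.set_printoptions(precision=4,suppress=True)
o=ctrl.get_obs();print(o["clock"],o["tool_pos"],o["orientation"],o["joint_pos"],o["opening"],o["gripper_force"])
print(go([.4651,.0932,.17],[180,0,-94.9]))
E
```

```text
4.2 [ 0.5861 -0.1847  0.0238] [ 179.9971   -0.0056 -149.946 ] [  0.7002  23.643  -18.7158   0.0003 -47.6476 -60.6464] 0.02829614943746463 0.0
(array([ -34.4144,  301.0987, -146.1853]), array([  0.0054,  -0.0038, -55.046 ]))
```

The fingers reached 28 mm with no grip force, so they missed the nut. I'll look before doing anything else.

```bash
python3 - <<'E'
from h import *
import cv2
s=ctrl.snapshot("scene")[:,:,::-1];t=ctrl.snapshot("top")[:,:,::-1]
r=lambda im,u,v,w,h:cv2.resize(im[v:v+h,u:u+w],None,fx=5,fy=5,interpolation=cv2.INTER_CUBIC)
cv2.imwrite("pics/g2.png",np.hstack([r(s,300,165,80,100),r(t,325,130,80,100)]))
print(proj("scene",ctrl.get_obs()["tool_pos"]))
E
```

```text
[348.75395402 236.63193212]
```

View pics/g2.png

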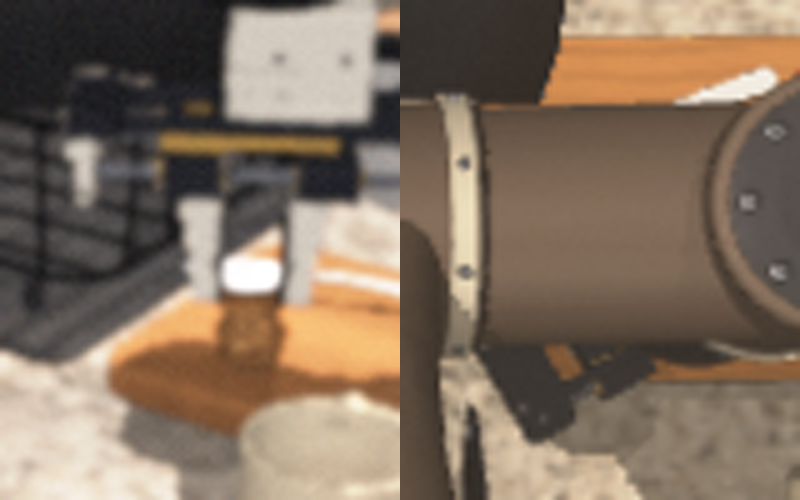

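The nut hasn't moved. The fingertips appear at crop (205,300) and (300,300), above the nut and higher than the projected TCP. I'll check this against the projections, including the start pose.

```bash
python3 - <<'E'
from h import *
import cv2
np.set_printoptions(precision=4,suppress=True)
P=np.array([.29,.609,.191]);print("start TCP scene px",proj("scene",P),"800:",proj("scene",P)/.7, "top", proj("top",P)/.7)
o=ctrl.get_obs();r=R.from_euler("xyz",o["orientation"],degrees=True)
f=lambda q:o["tool_pos"]+r.apply(q)
for q in((0,.02,0),(0,-.02,0),(0,.02,-.066),(0,-.02,-.066)): print("scene crop",q,(proj("scene",f(q))-[300,165])*5)
for q in((.039,.0965,-.066),(.039,-.0965,-.066),(-.039,.0965,-.066),(-.039,-.0965,-.066)): print("top crop",q,(proj("top",f(q))-[325,130])*5+[400,0],"scene",(proj("scene",f(q))-[300,165])*5)
a=cv2.imread("pics/scene0.png")[60:260,0:200]
cv2.imwrite("pics/g3.png",cv2.resize(a,None,fx=3,fy=3,interpolation=cv2.INTER_CUBIC))
E
```

```text
start TCP scene px [ 72.0632 153.3633] 800: [102.9474 219.0904] top [ 85.8609 436.4172]
scene crop (0, 0.02, 0) [205.0916 356.3246]
scene crop (0, -0.02, 0) [282.6459 360.0041]
scene crop (0, 0.02, -0.066) [210.8454 241.2253]
scene crop (0, -0.02, -0.066) [290.3328 244.3914]
top crop (0.039, 0.0965, -0.066) [510.0628 445.6819] scene [ 56.4392 266.3535]
top crop (0.039, -0.0965, -0.066) [815.8425 266.8952] scene [453.1068 282.9809]
top crop (-0.039, 0.0965, -0.066) [437.0161 322.1421] scene [ 65.4929 206.1232]
top crop (-0.039, -0.0965, -0.066) [741.9986 144.0135] scene [436.8311 220.1894]
```

View pics/g3.png

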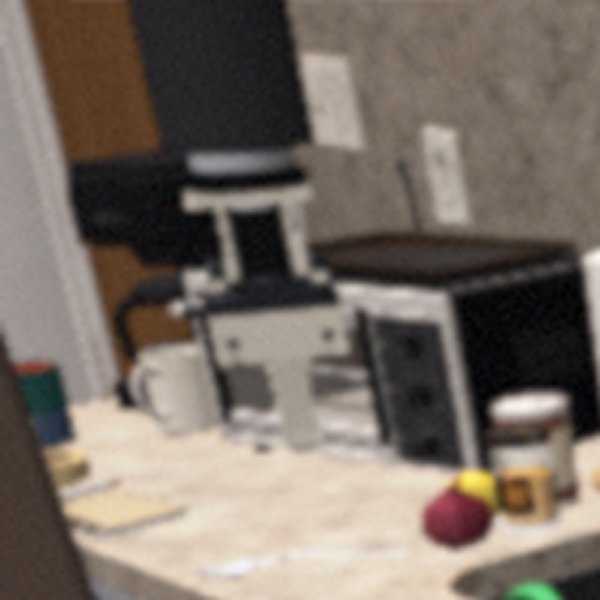

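The start-pose tip also shows about 25–30 mm higher than the reported TCP, and physically the fingers closed without touching the nut. The real tips therefore seem to sit about 30 mm above the reading. I'll open and creep down, using the board (z = 0.021) as a touch reference.

apply_moves(
  deltas=[
    {"fingers": 60, "delta_pos": [0, 0, -6], "angular": [0, 0, 0]},
    {"fingers": 60, "delta_pos": [0, 0, -6], "angular": [0, 0, 0]},
    {"fingers": 60, "delta_pos": [0, 0, -6], "angular": [0, 0, 0]},
    {"fingers": 60, "delta_pos": [0, 0, -6], "angular": [0, 0, 0]},
    {"fingers": 60, "delta_pos": [0, 0, -6], "angular": [0, 0, 0]},
    {"fingers": 60, "delta_pos": [0, 0, -2], "angular": [0, 0, 0]},
    {"fingers": 60, "delta_pos": [0, 0, 3], "angular": [0, 0, 0]},
    {"fingers": 60, "delta_pos": [0, 0, 6], "angular": [0, 0, 0]},
    {"fingers": 60, "delta_pos": [0, 0, 8], "angular": [0, 0, 0]},
    {"fingers": 60, "delta_pos": [0, 0, 8], "angular": [0, 0, 0]},
  ],
)

```text
clock: 5.3
tool_pos: [0.5858, -0.1846, 0.0153]
orientation: [180.0, -0.0, -149.9]
force: [-0.6, -0.0, -0.5]
opening: 0.0602
gripper_force: 0.0
```

apply_moves(
  deltas=[
    {"fingers": 60, "delta_pos": [0, 0, 2], "angular": [0, 0, 0]},
    {"fingers": 60, "delta_pos": [0, 0, 4], "angular": [0, 0, 0]},
    {"fingers": 60, "delta_pos": [0, 0, 6], "angular": [0, 0, 0]},
    {"fingers": 60, "delta_pos": [0, 0, 6], "angular": [0, 0, 0]},
  ],
)

```text
clock: 5.7
tool_pos: [0.5859, -0.1846, 0.0096]
orientation: [180.0, -0.0, -149.9]
force: [-0.1, -0.4, 0.0]
opening: 0.06
gripper_force: 0.0
```

```bash
python3 - <<'E'
from h import *
import cv2
s=ctrl.snapshot("scene")[:,:,::-1]
r=lambda im,u,v,w,h:cv2.resize(im[v:v+h,u:u+w],None,fx=7,fy=7,interpolation=cv2.INTER_CUBIC)
cv2.imwrite("pics/g4.png",r(s,310,185,80,70))
o=ctrl.get_obs();print(o["tool_pos"],o["force"],proj("scene",o["tool_pos"]))
E
```

```text
[ 0.58596272 -0.1846432   0.00970035] [ 0.39226703  0.76409878 -0.21960838] [348.44489955 241.43181294]
```

View pics/g4.png

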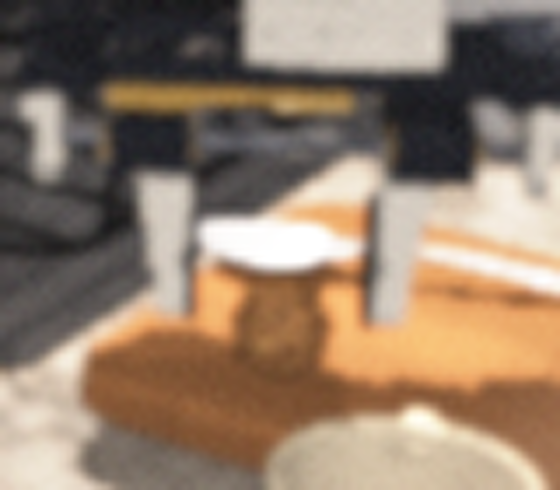

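TCP reads 0.0097, below the board top, with no contact, which confirms a tip offset of about +31 mm. The tips at (175,315) and (390,320) straddle the nut at (282,325), but they're still about 15 mm high. I'll creep down.

apply_moves(
  deltas=[
    {"fingers": 60, "delta_pos": [0, 0, 3], "angular": [0, 0, 0]},
    {"fingers": 60, "delta_pos": [0, 0, 6], "angular": [0, 0, 0]},
    {"fingers": 60, "delta_pos": [0, 0, 9], "angular": [0, 0, 0]},
    {"fingers": 60, "delta_pos": [0, 0, 11], "angular": [0, 0, 0]},
    {"fingers": 60, "delta_pos": [0, 0, 11], "angular": [0, 0, 0]},
  ],
)

```text
clock: 6.25
tool_pos: [0.5858, -0.1846, -0.0016]
orientation: [180.0, -0.0, -149.9]
force: [1.0, 0.3, -0.5]
opening: 0.0599
gripper_force: 0.0
```

apply_moves(
  deltas=[
    {"fingers": 60, "delta_pos": [0, 0, 1], "angular": [0, 0, 0]},
    {"fingers": 60, "delta_pos": [0, 0, 2], "angular": [0, 0, 0]},
    {"fingers": 60, "delta_pos": [0, 0, 2], "angular": [0, 0, 0]},
  ],
)

```text
clock: 6.55
tool_pos: [0.5861, -0.1846, -0.0032]
orientation: [180.0, -0.0, -149.9]
force: [0.1, 0.0, -0.2]
opening: 0.0601
gripper_force: 0.0
```

apply_moves(
  deltas=[
    {"fingers": 60, "delta_pos": [0, 0, 1], "angular": [0, 0, 0]},
    {"fingers": 60, "delta_pos": [0, 0, 2], "angular": [0, 0, 0]},
    {"fingers": 60, "delta_pos": [0, 0, 2], "angular": [0, 0, 0]},
  ],
)

```text
clock: 6.85
tool_pos: [0.586, -0.1846, -0.0053]
orientation: [180.0, -0.0, -149.9]
force: [0.1, 0.1, 0.1]
opening: 0.0603
gripper_force: 0.0
```

apply_moves(
  deltas=[
    {"fingers": 60, "delta_pos": [0, 0, 1], "angular": [0, 0, 0]},
    {"fingers": 60, "delta_pos": [0, 0, 2], "angular": [0, 0, 0]},
    {"fingers": 60, "delta_pos": [0, 0, 2], "angular": [0, 0, 0]},
  ],
)

```text
clock: 7.15
tool_pos: [0.586, -0.1846, -0.0073]
orientation: [180.0, -0.0, -149.9]
force: [-0.6, -0.4, -0.7]
opening: 0.0599
gripper_force: 0.0
```

apply_moves(
  deltas=[
    {"fingers": 60, "delta_pos": [0, 0, 1], "angular": [0, 0, 0]},
    {"fingers": 60, "delta_pos": [0, 0, 1.5], "angular": [0, 0, 0]},
    {"fingers": 60, "delta_pos": [0, 0, 1.5], "angular": [0, 0, 0]},
  ],
)

```text
clock: 7.45
tool_pos: [0.586, -0.1847, -0.0087]
orientation: [180.0, -0.0, -149.9]
force: [1.1, 0.6, 0.1]
opening: 0.06
gripper_force: 0.0
```

apply_moves(
  deltas=[
    {"fingers": 46, "delta_pos": [0, 0, 0], "angular": [0, 0, 0]},
    {"fingers": 41, "delta_pos": [0, 0, 0], "angular": [0, 0, 0]},
    {"fingers": 39, "delta_pos": [0, 0, 0], "angular": [0, 0, 0]},
    {"fingers": 37, "delta_pos": [0, 0, 0], "angular": [0, 0, 0]},
    {"fingers": 35, "delta_pos": [0, 0, 0], "angular": [0, 0, 0]},
    {"fingers": 32, "delta_pos": [0, 0, 0], "angular": [0, 0, 0]},
    {"fingers": 30, "delta_pos": [0, 0, 0], "angular": [0, 0, 0]},
    {"fingers": 30, "delta_pos": [0, 0, 0], "angular": [0, 0, 0]},
  ],
)

```text
clock: 8.25
tool_pos: [0.5865, -0.1848, -0.0084]
orientation: [-180.0, 0.0, -149.9]
force: [1.1, -1.6, 2.5]
opening: 0.0338
gripper_force: 30.0
```

The nut is gripped at 30 N. When it was resting on the board, TCP z read -0.0084, so seated in the dish it should read about -0.0134. Now I'll lift.

apply_moves(
  deltas=[
    {"fingers": 30, "delta_pos": [0, 0, -10], "angular": [0, 0, 0]},
    {"fingers": 30, "delta_pos": [0, 0, -30], "angular": [0, 0, 0]},
    {"fingers": 30, "delta_pos": [0, 0, -60], "angular": [0, 0, 0]},
    {"fingers": 30, "delta_pos": [0, 0, -90], "angular": [0, 0, 0]},
    {"fingers": 30, "delta_pos": [0, 0, -100], "angular": [0, 0, 0]},
    {"fingers": 30, "delta_pos": [0, 0, -100], "angular": [0, 0, 0]},
  ],
)

```text
clock: 8.85
tool_pos: [0.587, -0.1845, 0.0934]
orientation: [-179.9, 0.2, -149.9]
force: [-0.3, 0.1, -1.5]
opening: 0.0339
gripper_force: 30.0
```

```bash
python3 - <<'E'
from h import *
np.set_printoptions(precision=4,suppress=True)
o=ctrl.get_obs();print(o["tool_pos"],o["opening"],o["gripper_force"],o["force"])
print(go([.4651,.0932,.06],[180,0,-94.9]),go([.4651,.0932,.09],[180,0,-94.9]))
E
```

```text
[ 0.587  -0.1845  0.0934] 0.03394659338909181 29.999877316877246 [-0.3315  0.0563 -1.5327]
(array([-33.5076, 301.4327,  33.0537]), array([ -0.1551,   0.1114, -55.0429])) (array([-33.5935, 301.3893,   3.0539]), array([ -0.1551,   0.1114, -55.0429]))
```

apply_moves(
  deltas=[
    {"fingers": 30, "delta_pos": [-3, 30, 3], "angular": [0, 0, -5.5]},
    {"fingers": 30, "delta_pos": [-7, 60, 3], "angular": [0, 0, -11]},
    {"fingers": 30, "delta_pos": [-10, 90, 3], "angular": [0, 0, -16.5]},
    {"fingers": 30, "delta_pos": [-13, 120, 3], "angular": [0, 0, -22]},
    {"fingers": 30, "delta_pos": [-17, 150, 3], "angular": [0, 0, -27.5]},
    {"fingers": 30, "delta_pos": [-20, 180, 3], "angular": [0, 0, -33]},
    {"fingers": 30, "delta_pos": [-23, 210, 3], "angular": [0, 0, -38.5]},
    {"fingers": 30, "delta_pos": [-27, 240, 3], "angular": [0, 0, -44]},
    {"fingers": 30, "delta_pos": [-30, 270, 3], "angular": [0, 0, -49.5]},
    {"fingers": 30, "delta_pos": [-33.5, 301.4, 3], "angular": [0, 0, -55]},
  ],
)

```text
clock: 9.85
tool_pos: [0.4623, 0.0934, 0.087]
orientation: [179.9, -0.1, -94.8]
force: [1.5, 1.0, -0.1]
opening: 0.0343
gripper_force: 30.0
```

apply_moves(
  deltas=[
    {"fingers": 30, "delta_pos": [0, 0, 15], "angular": [0, 0, 0]},
    {"fingers": 30, "delta_pos": [0, 0, 35], "angular": [0, 0, 0]},
    {"fingers": 30, "delta_pos": [0, 0, 45], "angular": [0, 0, 0]},
    {"fingers": 30, "delta_pos": [0, 0, 45], "angular": [0, 0, 0]},
  ],
)

```text
clock: 10.25
tool_pos: [0.4624, 0.0919, 0.0413]
orientation: [179.8, -0.2, -95.0]
force: [-0.4, 0.3, -1.9]
opening: 0.034
gripper_force: 30.0
```

```bash
python3 - <<'E'
from h import *
import cv2
np.set_printoptions(precision=4,suppress=True)
s=ctrl.snapshot("scene")[:,:,::-1]
cv2.imwrite("pics/g5.png",cv2.resize(s[180:255,195:290],None,fx=8,fy=8,interpolation=cv2.INTER_CUBIC))
o=ctrl.get_obs();p=o["tool_pos"];print(p,o["orientation"],o["opening"],o["force"])
k=lambda P:(proj("scene",P)-[195,180]+.5)*8
print("nut expected",k(p+[0,0,.0494]),"dish floor",k([.4651,.0932,.016]),"foot centre z0",k([.4651,.0932,.0]))
E
```

```text
[0.4633 0.0923 0.0424] [179.8673  -0.1076 -94.9651] 0.034196242640167726 [ 0.7849  0.1577 -2.0645]
nut expected [344.59   193.0484] dish floor [357.7456 391.1027] foot centre z0 [360.1046 432.0697]
```

View pics/g5.png

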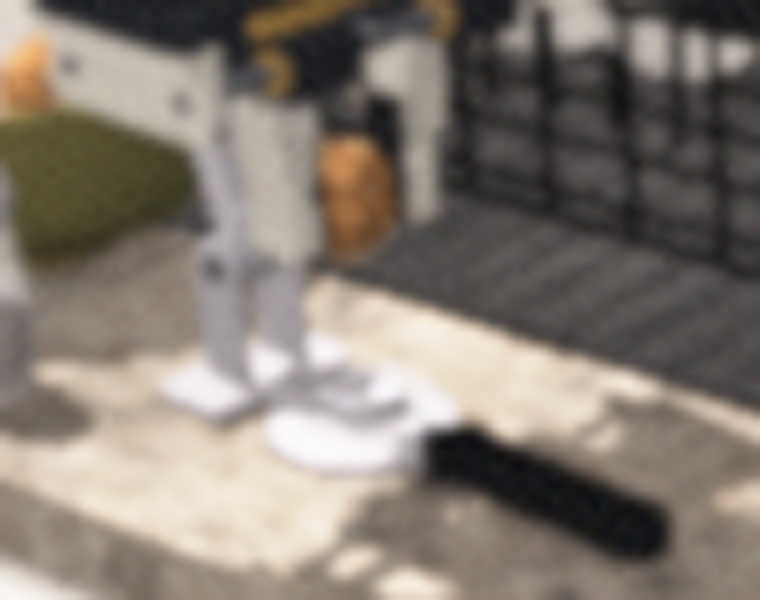

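The nut hangs at (342,198) against a predicted (344,193), with the fingertips about 5 mm above its flat. The foot disc is centred at about (362,415), as predicted, so the model holds. I'll lower towards the dish.

apply_moves(
  deltas=[
    {"fingers": 30, "delta_pos": [-1, -1.5, 15], "angular": [0, 0, 0]},
    {"fingers": 30, "delta_pos": [-1, -1.5, 30], "angular": [0, 0, 0]},
    {"fingers": 30, "delta_pos": [-1, -1.5, 40], "angular": [0, 0, 0]},
    {"fingers": 30, "delta_pos": [-1, -1.5, 47], "angular": [0, 0, 0]},
    {"fingers": 30, "delta_pos": [-1, -1.5, 47], "angular": [0, 0, 0]},
    {"fingers": 30, "delta_pos": [-1, -1.5, 47], "angular": [0, 0, 0]},
    {"fingers": 30, "delta_pos": [-1, -1.5, 47], "angular": [0, 0, 0]},
  ],
)

```text
clock: 11.0
tool_pos: [0.4662, 0.0941, -0.0031]
orientation: [-180.0, 0.0, -94.9]
force: [0.4, -0.0, -0.8]
opening: 0.0339
gripper_force: 30.0
```

```bash
python3 - <<'E'
from h import *
np.set_printoptions(precision=4,suppress=True)
o=ctrl.get_obs();print(o["tool_pos"],o["orientation"],o["opening"],o["force"])
print(go([.4655,.0932,-.0134],[180,0,-94.9]))
E
```

```text
[ 0.4662  0.0941 -0.0031] [-179.9532    0.031   -94.9403] 0.03394071433060305 [ 0.3971 -0.0121 -0.8304]
(array([ 0.9724,  0.6061, 10.3456]), array([-0.0468,  0.031 , -0.0404]))
```

apply_moves(
  deltas=[
    {"fingers": 30, "delta_pos": [1, 0.7, 3], "angular": [0, 0, 0]},
    {"fingers": 30, "delta_pos": [1, 0.7, 5], "angular": [0, 0, 0]},
    {"fingers": 30, "delta_pos": [1, 0.7, 7], "angular": [0, 0, 0]},
    {"fingers": 30, "delta_pos": [1, 0.7, 8], "angular": [0, 0, 0]},
    {"fingers": 30, "delta_pos": [1, 0.7, 8], "angular": [0, 0, 0]},
  ],
)

```text
clock: 11.5
tool_pos: [0.4649, 0.0929, -0.0118]
orientation: [180.0, -0.0, -94.9]
force: [0.2, 0.3, -0.6]
opening: 0.0346
gripper_force: 30.0
```

apply_moves(
  deltas=[
    {"fingers": 30, "delta_pos": [0, 0, 0.7], "angular": [0, 0, 0]},
    {"fingers": 30, "delta_pos": [0, 0, 1.4], "angular": [0, 0, 0]},
    {"fingers": 30, "delta_pos": [0, 0, 1.4], "angular": [0, 0, 0]},
  ],
)

```text
clock: 11.8
tool_pos: [0.4649, 0.0929, -0.0131]
orientation: [180.0, -0.0, -94.9]
force: [-0.3, -0.9, -0.9]
opening: 0.034
gripper_force: 30.0
```

apply_moves(
  deltas=[
    {"fingers": 30, "delta_pos": [0, 0, 0.5], "angular": [0, 0, 0]},
    {"fingers": 30, "delta_pos": [0, 0, 1], "angular": [0, 0, 0]},
    {"fingers": 30, "delta_pos": [0, 0, 1], "angular": [0, 0, 0]},
  ],
)

```text
clock: 12.1
tool_pos: [0.4651, 0.093, -0.0135]
orientation: [-180.0, 0.0, -94.9]
force: [-3.2, -0.3, 8.0]
opening: 0.0343
gripper_force: 30.0
```

Contact is at z = -0.0135, exactly the predicted seating height. I'll release and rise.

apply_moves(
  deltas=[
    {"fingers": 30, "delta_pos": [0, 0, -0.6], "angular": [0, 0, 0]},
    {"fingers": 36, "delta_pos": [0, 0, -0.6], "angular": [0, 0, 0]},
    {"fingers": 40, "delta_pos": [0, 0, -0.6], "angular": [0, 0, 0]},
    {"fingers": 46, "delta_pos": [0, 0, -0.6], "angular": [0, 0, 0]},
    {"fingers": 56, "delta_pos": [0, 0, -0.6], "angular": [0, 0, 0]},
    {"fingers": 56, "delta_pos": [0, 0, -0.6], "angular": [0, 0, 0]},
    {"fingers": 56, "delta_pos": [0, 0, -10], "angular": [0, 0, 0]},
    {"fingers": 56, "delta_pos": [0, 0, -30], "angular": [0, 0, 0]},
    {"fingers": 56, "delta_pos": [0, 0, -60], "angular": [0, 0, 0]},
    {"fingers": 56, "delta_pos": [0, 0, -90], "angular": [0, 0, 0]},
  ],
)

```text
clock: 13.1
tool_pos: [0.4646, 0.0927, 0.0774]
orientation: [180.0, -0.0, -94.9]
force: [0.5, 0.2, 0.3]
opening: 0.0556
gripper_force: 0.0
```

The nut is released in the dish. Next I'll shut the fingers, rise over the raised handle and come down behind it.

apply_moves(
  deltas=[
    {"fingers": 30, "delta_pos": [0, 0, -50], "angular": [0, 0, 0]},
    {"fingers": 0, "delta_pos": [0, 0, -100], "angular": [0, 0, 0]},
    {"fingers": 0, "delta_pos": [0, 0, -150], "angular": [0, 0, 0]},
    {"fingers": 0, "delta_pos": [0, 0, -200], "angular": [0, 0, 0]},
    {"fingers": 0, "delta_pos": [0, 0, -215], "angular": [0, 0, 0]},
    {"fingers": 0, "delta_pos": [-45, 0, -215], "angular": [0, 0, 0]},
    {"fingers": 0, "delta_pos": [-90, 0, -215], "angular": [0, 0, 0]},
    {"fingers": 0, "delta_pos": [-135, 0, -215], "angular": [0, 0, 0]},
    {"fingers": 0, "delta_pos": [-178, 0, -215], "angular": [0, 0, 0]},
    {"fingers": 0, "delta_pos": [-178, 0, -215], "angular": [0, 0, 0]},
  ],
)

```text
clock: 14.1
tool_pos: [0.4801, 0.274, 0.2905]
orientation: [180.0, -0.0, -94.8]
force: [0.1, 0.3, 0.0]
opening: 0.0005
gripper_force: 0.0
```

apply_moves(
  deltas=[
    {"fingers": 0, "delta_pos": [0, 0, 40], "angular": [0, 0, 0]},
    {"fingers": 0, "delta_pos": [0, 0, 80], "angular": [0, 0, 0]},
    {"fingers": 0, "delta_pos": [0, 0, 125], "angular": [0, 0, 0]},
    {"fingers": 0, "delta_pos": [0, 0, 125], "angular": [0, 0, 0]},
    {"fingers": 0, "delta_pos": [0, 0, 125], "angular": [0, 0, 0]},
    {"fingers": 0, "delta_pos": [0, 0, 125], "angular": [0, 0, 0]},
  ],
)

```text
clock: 14.7
tool_pos: [0.4817, 0.2712, 0.169]
orientation: [-179.8, 0.1, -94.9]
force: [-0.2, 0.0, 1.0]
opening: 0.0003
gripper_force: 0.0
```

```bash
cat >>h.py <<'E'
H=np.array([.4699,.150]);D=np.array([-.0847,-.9964]);OFF=.034
def tcp(th,r=.172,off=.008,front=.0095):
    "TCP reading for the finger's front bottom edge to sit at (r,off) of the arm at th"
    c,s=np.cos(th),np.sin(th)
    return np.r_[H+D*(r*c-off*s-front),.052+r*s+off*c-OFF]
E
python3 - <<'E'
from h import *
import cv2
np.set_printoptions(precision=4,suppress=True)
o=ctrl.get_obs();p=o["tool_pos"];print(o["clock"],p,o["orientation"],o["opening"],o["force"],o["joint_pos"])
s=ctrl.snapshot("scene")[:,:,::-1];t=ctrl.snapshot("top")[:,:,::-1]
r=lambda im,u,v,w,h:cv2.resize(im[v:v+h,u:u+w],None,fx=5,fy=5,interpolation=cv2.INTER_CUBIC)
cv2.imwrite("pics/g6.png",np.hstack([r(s,180,100,80,120),r(t,205,185,78,120)]))
print("tip scene crop",(proj("scene",p+[0,0,OFF])-[180,100])*5)
print(tcp(1.95,.19),tcp(1.57),tcp(1.2),tcp(.8),tcp(.5))
E
```

```text
14.7 [0.4817 0.2712 0.169 ] [-179.8287    0.1463  -94.9267] 0.00027142745260433625 [-0.1646  0.0079  1.032 ] [ 49.7196   9.843  -16.9531   0.0618 -62.9855 -54.6745]
tip scene crop [ 71.8682 261.7846]
[0.4773 0.237  0.1915] [0.4714 0.1673 0.19  ] [0.4661 0.1048 0.1812] [0.461  0.0458 0.147 ] [0.4582 0.0129 0.1075]
```

View pics/g6.png

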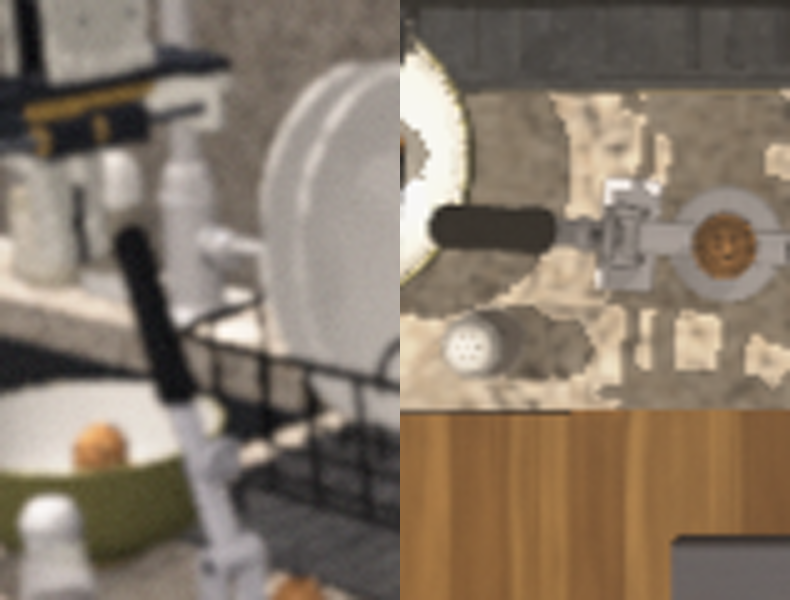

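The top view shows the nut centred in the dish: nut (725,245), foot (727,245). In the scene crop I can't tell the finger from the soap bottle behind it, so I'll locate the tip numerically by differencing against the first picture, without viewing any more pictures.

```bash
python3 - <<'E'
from h import *
import cv2
a=cv2.resize(cv2.imread("pics/scene0.png"),(560,420),interpolation=cv2.INTER_AREA).astype(int)
b=ctrl.snapshot("scene")[:,:,::-1].astype(int)
d=np.abs(a-b).sum(2);g=b.mean(2)
print("proj tip",proj("scene",ctrl.get_obs()["tool_pos"]+[0,0,OFF]))
for v in range(120,166): print(v,"".join(("#" if g[v,u]>140 else "+") if d[v,u]>75 else "." for u in range(178,225)))
E
```

```text
proj tip [194.29235411 152.67526815]
120 ++++++++++++++++++++++++++++++.+####......####+
121 ++++++++++++++++++++++++++++++..###..++++..###.
122 ++++++++++++++++++++++++++++++++....+++++..###+
123 +++++++++++++++++++++++++++++++++.++++++..####+
124 +++++++++++++++++++++++++++++++++..+++..######+
125 +++++++++++++++++++++++++++++++++.......######.
126 ++++++++++++++++++++++++++++++++...........++..
127 ++++++++++++++++++++++++++++++++...............
128 +++++++++++++++++++++++++++++++................
129 ++++++++++++++++++++++++++++...................
130 +++++++++++++++++++++++###.....................
131 +........+++++++++++++##.......................
132 ...#####...+++...##++###.......................
133 ...+######.......#######.......................
134 ......#####......######........................
135 ........###......######........................
136 ................+######........................
137 ...........####++++++##........................
138 .........######++++++##........................
139 ............###++++++##........................
140 ................+++
[... 628 characters left out ...]
........................
153 ...............................................
154 ...............................................
155 ...............................................
156 ...............................................
157 ...............................................
158 ...............................................
159 ...............................................
160 ...............................................
161 ...............................................
162 ...............................................
163 ...............................................
164 ...............................................
165 ...............................................
```

The changed pixels end at v≈151, u≈190–200, and the projected tip is (194,153). The tip is therefore where I think it is, behind the untouched handle. I'll bring the handle over in an arc.

apply_moves(
  deltas=[
    {"fingers": 0, "delta_pos": [12, 0, -2], "angular": [0, 0, 0]},
    {"fingers": 0, "delta_pos": [24, 0, -4], "angular": [0, 0, 0]},
    {"fingers": 0, "delta_pos": [32, 1, -6], "angular": [0, 0, 0]},
    {"fingers": 0, "delta_pos": [40, 1, -8], "angular": [0, 0, 0]},
    {"fingers": 0, "delta_pos": [50, 1, -11], "angular": [0, 0, 0]},
    {"fingers": 0, "delta_pos": [60, 1, -14], "angular": [0, 0, 0]},
    {"fingers": 0, "delta_pos": [72, 1, -17], "angular": [0, 0, 0]},
    {"fingers": 0, "delta_pos": [84, 1, -19], "angular": [0, 0, 0]},
    {"fingers": 0, "delta_pos": [95, 1, -21], "angular": [0, 0, 0]},
    {"fingers": 0, "delta_pos": [104, 1, -21], "angular": [0, 0, 0]},
  ],
)

```text
clock: 15.85
tool_pos: [0.4703, 0.1657, 0.1872]
orientation: [-180.0, 0.0, -95.0]
force: [-0.2, 0.0, 0.1]
opening: 0.0002
gripper_force: 0.3
```

```bash
cat >>h.py <<'E'
def diff(u0,u1,v0,v1):
    import cv2
    a=cv2.resize(cv2.imread("pics/top0.png"),(560,420),interpolation=cv2.INTER_AREA).astype(int)
    b=ctrl.snapshot("top")[:,:,::-1].astype(int);d=np.abs(a-b).sum(2);g=b.mean(2)
    for v in range(v0,v1): print(v,"".join(("#" if g[v,u]>100 else "+") if d[v,u]>75 else "." for u in range(u0,u1)))
E
python3 - <<'E'
from h import *
import cv2
np.set_printoptions(precision=4,suppress=True)
o=ctrl.get_obs();p=o["tool_pos"];print(p,o["orientation"],o["force"],"X",(p[:2]-H)@D)
b=ctrl.snapshot("scene").astype(int).mean(2)
for th in(1.95,1.7,1.57):
  c,s=np.cos(th),np.sin(th);print(th,proj("scene",np.r_[H+D*.15*c,.052+.15*s]),proj("scene",np.r_[H+D*.19*c,.052+.19*s]))
for v in range(135,185): print(v,"".join(" .:*#"[min(4,int(b[v,u]/45))] for u in range(190,245)))
E
```

```text
[0.4703 0.1657 0.1872] [-179.9895    0.0067  -94.9625] [-0.2226  0.0381  0.1446] X -0.01564731538452409
1.95 [208.7438 160.5609] [204.3134 146.7321]
1.7 [216.82   159.6735] [214.5244 145.1856]
1.57 [221.4113 160.5361] [220.3895 146.0844]
135 **********#####*******************:::::::::********#***
136 **********#####************::::***::::::::*************
137 ##***##**######***********::.::***::::::::********#****
138 ##############************::..:***::::::::********#****
139 ###***########*************:..:***::::::::********##***
140 *********#####************::..:***::::::::********##***
141 *****:*********::::********:..:***::::::::********#****
142 ****:::::::::::::::********:..:**:::::::::*************
143 ****:::::::::::::::*******::..:*::::::::::*************
144 ****:::::::::::::::*******::..:::::.:::::::************
145 ****:::::::::::::.::******::. ......:::::::************
146 ****::::::::::::::::*******:.      .:::::::************
147 ****:::::::::::::..:*******:.      .:***::*************
148 ****:::::::::::::..:*******:.      .:*##***************
149 ****:::::::::::::.
[... 1437 characters left out ...]
.::::::**:::*::.      .:::....::::......
174                ....::::::::*::.      .:::...:::::::..:.
175 .....................:::::::::.      ..::. .:::::::.:**
176 ::::::****************:::::::.        .::...::::::..:**
177 **#####################****::.        .:::..::::::...:*
178 ############################*:        ..::..::::::...:*
179 ############################**.       ......:::::::. .:
180 #############################*:.       ......:::::.. .:
181 ##############################*:..          ...:::.   .
182 ###############################*:::...        .....  ..
183 ################################**:::..          ....:*
184 ################################***::..        ...:..:*
```

The handle has followed and is now upright (u≈222 at v=150), in contact with the finger. I'll continue over the arc.

apply_moves(
  deltas=[
    {"fingers": 0, "delta_pos": [14, 0, -2], "angular": [0, 0, 0]},
    {"fingers": 0, "delta_pos": [27, 0, -2], "angular": [0, 0, 0]},
    {"fingers": 0, "delta_pos": [38, 0, 1], "angular": [0, 0, 0]},
    {"fingers": 0, "delta_pos": [50, 0, 4], "angular": [0, 0, 0]},
    {"fingers": 0, "delta_pos": [61, 0, 6], "angular": [0, 0, 0]},
    {"fingers": 0, "delta_pos": [72, 0, 11], "angular": [0, 0, 0]},
    {"fingers": 0, "delta_pos": [82, 0, 15], "angular": [0, 0, 0]},
    {"fingers": 0, "delta_pos": [92, 0, 20], "angular": [0, 0, 0]},
    {"fingers": 0, "delta_pos": [102, 0, 27], "angular": [0, 0, 0]},
    {"fingers": 0, "delta_pos": [111, 0, 33], "angular": [0, 0, 0]},
  ],
)

```text
clock: 16.9
tool_pos: [0.4606, 0.0553, 0.1533]
orientation: [180.0, -0.0, -94.9]
force: [-0.3, -0.6, 0.5]
opening: 0.0003
gripper_force: 0.3
```

```bash
python3 - <<'E'
from h import *
np.set_printoptions(precision=4,suppress=True)
o=ctrl.get_obs();p=o["tool_pos"];X=(p[:2]-H)@D;print(p,o["orientation"],o["force"],"X",X)
b=ctrl.snapshot("scene").astype(int).mean(2)
for th in(1.,.86,.7):
  c,s=np.cos(th),np.sin(th);print(th,proj("scene",np.r_[H+D*.12*c,.052+.12*s]),proj("scene",np.r_[H+D*.19*c,.052+.19*s]))
for th in(.8,.7,.6,.55,.5,.4,.3): q=tcp(th);print(th,(((q[:2]-H)@D)-X)*1000,(p[2]-q[2])*1000)
for v in range(140,215,2): print(v,"".join(" .:*#"[min(4,int(b[v,u]/45))] for u in range(205,285)))
E
```

```text
[0.4606 0.0553 0.1533] [179.9905  -0.0103 -94.9491] [-0.2701 -0.5978  0.4852] X 0.09516045138213569
1.0 [238.5352 182.8074] [247.3799 164.1853]
0.86 [242.1757 187.4899] [253.4749 171.823 ]
0.7 [245.9164 193.4887] [259.7407 181.7137]
0.8 9.432899396947178 6.3476554008801696
0.7 21.737149489359233 18.38237700721665
0.6 32.77847776458026 31.585366367151895
0.55 37.79054684293045 38.584157157825985
0.5 42.446562920262224 45.82470357532953
0.4 50.64480464537352 60.95811388126446
0.3 57.29128881857534 76.83438925162017
140 *:::....                        ...:::........             ....::::****#********
142 *********:::....       ..        ........       ....       .:**#****************
144 ::**#######******::::::::..       ..:...        ....       .*###****************
146 ::****#############*****::.  ........:..        ........:::*###*****************
148 ::*****#############*****::.............       ..:::*******###******************
150 ::*****##########*****#**:..:::***::::.....:::::***********###**************::..
152 :::******#########****#**::***********::******************###******
[... 1948 characters left out ...]
.......  ...........
200 .....................  ..:****::.....    ......   ........ .........  ..........
202 .......................:****#**:::.......... ..   ....     .................... 
204 .....................::******:::::::::............   .....   ...................
206 ....................:****:::**####**::...................   .......    .........
208 .................::*****::::****::::...............................   ......... 
210 ......:::::::::*#####**:::*::...................................................
212 ...:::::::::::*::****:::::*::..............................:::.......:.:......  
214 ::::::::::::::*:::::::::****:::::.................................:.:...........
```

The handle is tracking, with its dark grip at u≈245–256, v≈170–185. I'll go on to about 0.6 rad, then slow down.

apply_moves(
  deltas=[
    {"fingers": 0, "delta_pos": [9, 0, 6], "angular": [0, 0, 0]},
    {"fingers": 0, "delta_pos": [15.5, 0, 12], "angular": [0, 0, 0]},
    {"fingers": 0, "delta_pos": [22, 0, 18], "angular": [0, 0, 0]},
    {"fingers": 0, "delta_pos": [27, 0, 25], "angular": [0, 0, 0]},
    {"fingers": 0, "delta_pos": [31, 0, 29], "angular": [0, 0, 0]},
    {"fingers": 0, "delta_pos": [31, 0, 29], "angular": [0, 0, 0]},
  ],
)

```text
clock: 17.55
tool_pos: [0.4576, 0.0247, 0.1242]
orientation: [179.9, -0.0, -95.0]
force: [0.2, 0.2, 0.8]
opening: 0.0006
gripper_force: 0.1
```

```bash
python3 - <<'E'
from h import *
np.set_printoptions(precision=4,suppress=True)
o=ctrl.get_obs();p=o["tool_pos"];X=(p[:2]-H)@D;print(p,o["force"],"X",X)
for th in(.6,.55,.5,.45,.4,.35,.3,.25,.2): q=tcp(th);print(th,(((q[:2]-H)@D)-X)*1000,(p[2]-q[2])*1000)
E
```

```text
[0.4576 0.0247 0.1242] [0.2351 0.2356 0.7957] X 0.1259134695510277
0.6 2.0254595956882557 2.513742456940249
0.55 7.037528674038452 9.512533247614336
0.5 11.693544751370217 16.75307966511788
0.45 15.981870212296412 24.217284114210756
0.4 19.891786476481517 31.88648997105281
0.35 23.413520789510088 39.741528215047104
0.3 26.538270649683337 47.762765341408524
0.25 29.258225809689037 55.93015243470067
0.2 31.566587798152522 64.22327528068331
```

apply_moves(
  deltas=[
    {"fingers": 0, "delta_pos": [1.2, 0, 1.7], "angular": [0, 0, 0]},
    {"fingers": 0, "delta_pos": [2.4, 0, 3.4], "angular": [0, 0, 0]},
    {"fingers": 0, "delta_pos": [3, 0, 4.4], "angular": [0, 0, 0]},
  ],
)

```text
clock: 17.85
tool_pos: [0.4579, 0.0223, 0.1206]
orientation: [-180.0, 0.0, -94.9]
force: [0.4, 0.4, 0.0]
opening: 0.0005
gripper_force: 0.2
```

apply_moves(
  deltas=[
    {"fingers": 0, "delta_pos": [0.3, 0, 0.4], "angular": [0, 0, 0]},
    {"fingers": 0, "delta_pos": [0.6, 0, 0.9], "angular": [0, 0, 0]},
  ],
)

```text
clock: 18.05
tool_pos: [0.4579, 0.0218, 0.1198]
orientation: [-180.0, 0.0, -94.9]
force: [1.0, 0.8, 0.6]
opening: 0.0007
gripper_force: 0.2
```

apply_moves(
  deltas=[
    {"fingers": 0, "delta_pos": [0.3, 0, 0.4], "angular": [0, 0, 0]},
    {"fingers": 0, "delta_pos": [0.6, 0, 0.9], "angular": [0, 0, 0]},
  ],
)

```text
clock: 18.25
tool_pos: [0.4578, 0.0211, 0.1188]
orientation: [-180.0, 0.0, -94.9]
force: [-0.3, 0.1, 0.3]
opening: 0.0006
gripper_force: 0.2
```

apply_moves(
  deltas=[
    {"fingers": 0, "delta_pos": [0.3, 0, 0.4], "angular": [0, 0, 0]},
    {"fingers": 0, "delta_pos": [0.6, 0, 0.9], "angular": [0, 0, 0]},
  ],
)

```text
clock: 18.45
tool_pos: [0.4577, 0.0205, 0.1179]
orientation: [-180.0, 0.0, -94.9]
force: [1.1, -0.3, 0.5]
opening: 0.0006
gripper_force: 0.2
```

apply_moves(
  deltas=[
    {"fingers": 0, "delta_pos": [0.3, 0, 0.4], "angular": [0, 0, 0]},
    {"fingers": 0, "delta_pos": [0.6, 0, 0.9], "angular": [0, 0, 0]},
  ],
)

```text
clock: 18.65
tool_pos: [0.4577, 0.0199, 0.117]
orientation: [-180.0, 0.0, -94.9]
force: [-0.2, -0.0, 0.9]
opening: 0.0008
gripper_force: 0.2
```

apply_moves(
  deltas=[
    {"fingers": 0, "delta_pos": [0.3, 0, 0.4], "angular": [0, 0, 0]},
    {"fingers": 0, "delta_pos": [0.6, 0, 0.9], "angular": [0, 0, 0]},
  ],
)

```text
clock: 18.85
tool_pos: [0.4576, 0.0193, 0.116]
orientation: [180.0, -0.0, -94.9]
force: [0.1, 0.2, 0.7]
opening: 0.0003
gripper_force: 0.2
```

apply_moves(
  deltas=[
    {"fingers": 0, "delta_pos": [0.3, 0, 0.5], "angular": [0, 0, 0]},
    {"fingers": 0, "delta_pos": [0.6, 0, 1], "angular": [0, 0, 0]},
  ],
)

```text
clock: 19.05
tool_pos: [0.4575, 0.0187, 0.115]
orientation: [180.0, -0.0, -94.9]
force: [-0.4, -0.5, 0.5]
opening: 0.0006
gripper_force: 0.2
```

apply_moves(
  deltas=[
    {"fingers": 0, "delta_pos": [0.3, 0, 0.5], "angular": [0, 0, 0]},
    {"fingers": 0, "delta_pos": [0.6, 0, 1], "angular": [0, 0, 0]},
  ],
)

```text
clock: 19.25
tool_pos: [0.4574, 0.0181, 0.114]
orientation: [180.0, 0.0, -94.9]
force: [0.0, -0.2, -0.0]
opening: 0.0002
gripper_force: 0.2
```

apply_moves(
  deltas=[
    {"fingers": 0, "delta_pos": [0.3, 0, 0.5], "angular": [0, 0, 0]},
    {"fingers": 0, "delta_pos": [0.6, 0, 1], "angular": [0, 0, 0]},
  ],
)

```text
clock: 19.45
tool_pos: [0.4574, 0.0175, 0.1131]
orientation: [-180.0, -0.0, -94.9]
force: [-0.3, 0.2, 0.7]
opening: 0.0003
gripper_force: 0.2
```

apply_moves(
  deltas=[
    {"fingers": 0, "delta_pos": [0.3, 0, 0.5], "angular": [0, 0, 0]},
    {"fingers": 0, "delta_pos": [0.6, 0, 1], "angular": [0, 0, 0]},
  ],
)

```text
clock: 19.65
tool_pos: [0.4573, 0.0169, 0.112]
orientation: [180.0, 0.0, -94.9]
force: [0.4, -1.3, 0.6]
opening: 0.0006
gripper_force: 0.2
```

apply_moves(
  deltas=[
    {"fingers": 0, "delta_pos": [0.3, 0, 0.5], "angular": [0, 0, 0]},
    {"fingers": 0, "delta_pos": [0.6, 0, 1], "angular": [0, 0, 0]},
  ],
)

```text
clock: 19.85
tool_pos: [0.4573, 0.0163, 0.111]
orientation: [180.0, -0.0, -94.9]
force: [0.1, 0.4, 0.1]
opening: 0.0001
gripper_force: 0.2
```

apply_moves(
  deltas=[
    {"fingers": 0, "delta_pos": [0.3, 0, 0.5], "angular": [0, 0, 0]},
    {"fingers": 0, "delta_pos": [0.6, 0, 1], "angular": [0, 0, 0]},
  ],
)

```text
clock: 20.05
tool_pos: [0.4573, 0.0157, 0.11]
orientation: [180.0, -0.0, -94.9]
force: [0.6, 0.1, 0.5]
opening: 0.0002
gripper_force: 0.2
```

apply_moves(
  deltas=[
    {"fingers": 0, "delta_pos": [0.3, 0, 0.5], "angular": [0, 0, 0]},
    {"fingers": 0, "delta_pos": [0.6, 0, 1.1], "angular": [0, 0, 0]},
  ],
)

```text
clock: 20.25
tool_pos: [0.4572, 0.0151, 0.1089]
orientation: [-180.0, 0.0, -94.9]
force: [0.0, 0.3, 0.3]
opening: 0.0003
gripper_force: 0.2
```

apply_moves(
  deltas=[
    {"fingers": 0, "delta_pos": [0.3, 0, 0.5], "angular": [0, 0, 0]},
    {"fingers": 0, "delta_pos": [0.6, 0, 1.1], "angular": [0, 0, 0]},
  ],
)

```text
clock: 20.45
tool_pos: [0.4572, 0.0145, 0.1078]
orientation: [-180.0, -0.0, -94.9]
force: [-0.4, 1.0, 0.3]
opening: 0.0005
gripper_force: 0.2
```

apply_moves(
  deltas=[
    {"fingers": 0, "delta_pos": [0.3, 0, 0.5], "angular": [0, 0, 0]},
    {"fingers": 0, "delta_pos": [0.6, 0, 1.1], "angular": [0, 0, 0]},
  ],
)

```text
clock: 20.65
tool_pos: [0.4571, 0.0139, 0.1067]
orientation: [-180.0, 0.0, -94.9]
force: [0.3, 0.1, 0.1]
opening: 0.0005
gripper_force: 0.2
```

apply_moves(
  deltas=[
    {"fingers": 0, "delta_pos": [0.3, 0, 0.5], "angular": [0, 0, 0]},
    {"fingers": 0, "delta_pos": [0.6, 0, 1.1], "angular": [0, 0, 0]},
  ],
)

```text
clock: 20.85
tool_pos: [0.4571, 0.0133, 0.1056]
orientation: [180.0, -0.0, -94.9]
force: [0.1, -0.2, 0.8]
opening: 0.0003
gripper_force: 0.2
```

apply_moves(
  deltas=[
    {"fingers": 0, "delta_pos": [0.3, 0, 0.5], "angular": [0, 0, 0]},
    {"fingers": 0, "delta_pos": [0.6, 0, 1.1], "angular": [0, 0, 0]},
  ],
)

```text
clock: 21.05
tool_pos: [0.457, 0.0127, 0.1045]
orientation: [-180.0, -0.0, -94.9]
force: [-0.5, -0.9, -0.2]
opening: 0.0005
gripper_force: 0.2
```

apply_moves(
  deltas=[
    {"fingers": 0, "delta_pos": [0.3, 0, 0.5], "angular": [0, 0, 0]},
    {"fingers": 0, "delta_pos": [0.6, 0, 1.1], "angular": [0, 0, 0]},
  ],
)

```text
clock: 21.25
tool_pos: [0.457, 0.0121, 0.1034]
orientation: [-180.0, 0.0, -94.9]
force: [0.0, -0.1, 0.6]
opening: 0.0009
gripper_force: 0.2
```

The spring force reads rather low, so I'll check numerically that the handle is still under the finger.

```bash
python3 - <<'E'
from h import *
np.set_printoptions(precision=4,suppress=True)
o=ctrl.get_obs();p=o["tool_pos"];X=(p[:2]-H)@D;print(p,"X",X)
b=ctrl.snapshot("scene").astype(int).mean(2)
for th in(.55,.5,.45):
  c,s=np.cos(th),np.sin(th);print(th,*[proj("scene",np.r_[H+D*r*c,.052+r*s]) for r in(.08,.12,.16,.19)])
  q=tcp(th);print((((q[:2]-H)@D)-X)*1000,(p[2]-q[2])*1000)
print("tip",proj("scene",p+[0,0,OFF]))
for v in range(165,230,2): print(v,"".join(" .:*#"[min(4,int(b[v,u]/45))] for u in range(215,290)))
E
```

```text
[0.457  0.0121 0.1034] X 0.13849898530611798
0.55 [240.5234 203.6949] [248.913  199.5824] [257.7678 195.242 ] [264.738  191.8253]
-5.547987081051836 -11.278030735962673
0.5 [241.0913 205.0595] [249.7865 201.6852] [258.9629 198.124 ] [266.1855 195.3211]
-0.8919710037200712 -4.0374843184591285
0.45 [241.6166 206.4402] [250.5926 203.8128] [260.0629 201.0407] [267.5151 198.8594]
3.396354457206124 3.426720130633748
tip [257.9865 194.9059]
165 ##*******::.....                    ........       ....              ....::
167 **::**#####****:::....    ...        ......        ....                    
169 **::******########****:::::*:..    ....:::..        ..                     
171 :*********##############*****::..........:..      ......                   
173 :*****#**#############*******::...:::::::.......:::**:..                   
175 ::::*****############**:**#***::***##***::::**********::.                  
177 **::::::::*****#######****#******##*********************:....              
179 ####**::. ...::::****######*****************:.::***:......::...            
181 ########*..       
[... 1277 characters left out ...]
**:::::::::*##*:..................::......::::.........   ..
215 ::::******:::*******#####***:::.........................:.........:........
217 ::::******::*******#****::::.::::............................:.............
219 ::::*****************:::::::::*####**::....................................
221 **::**************::::::::::::*##########**:...............................
223 ***********####***::::::::::::*###############***:.........................
225 #######****######**:::::::::.:*######################**::::................
227 ##########*#####****::...:..:*##############################**:............
229 ############*********:::::::**#################################*****::.....
```

The grip's dark bar lies along (243,205) to (266,195), so the handle is at about 0.48 rad and under the finger. I'll carry on.

apply_moves(
  deltas=[
    {"fingers": 0, "delta_pos": [0.3, 0, 0.5], "angular": [0, 0, 0]},
    {"fingers": 0, "delta_pos": [0.5, 0, 1.0], "angular": [0, 0, 0]},
  ],
)

```text
clock: 21.5
tool_pos: [0.4569, 0.0116, 0.1024]
orientation: [-180.0, 0.0, -94.9]
force: [-0.4, 0.2, -0.1]
opening: 0.0004
gripper_force: 0.2
```

apply_moves(
  deltas=[
    {"fingers": 0, "delta_pos": [0.3, 0, 0.5], "angular": [0, 0, 0]},
    {"fingers": 0, "delta_pos": [0.5, 0, 1.0], "angular": [0, 0, 0]},
  ],
)

```text
clock: 21.7
tool_pos: [0.4569, 0.0111, 0.1014]
orientation: [-180.0, -0.0, -94.9]
force: [-0.5, -0.5, 0.1]
opening: 0.0005
gripper_force: 0.2
```

apply_moves(
  deltas=[
    {"fingers": 0, "delta_pos": [0.3, 0, 0.5], "angular": [0, 0, 0]},
    {"fingers": 0, "delta_pos": [0.5, 0, 1.0], "angular": [0, 0, 0]},
  ],
)

```text
clock: 21.9
tool_pos: [0.4569, 0.0106, 0.1005]
orientation: [-180.0, 0.0, -94.9]
force: [-1.6, -0.2, 2.2]
opening: 0.0007
gripper_force: 0.7
```

apply_moves(
  deltas=[
    {"fingers": 0, "delta_pos": [0.3, 0, 0.5], "angular": [0, 0, 0]},
    {"fingers": 0, "delta_pos": [0.5, 0, 1.0], "angular": [0, 0, 0]},
  ],
)

```text
clock: 22.1
tool_pos: [0.4569, 0.0101, 0.0996]
orientation: [-180.0, 0.0, -94.9]
force: [-1.1, -0.3, 3.5]
opening: 0.0008
gripper_force: 1.6
```

apply_moves(
  deltas=[
    {"fingers": 0, "delta_pos": [0.3, 0, 0.5], "angular": [0, 0, 0]},
    {"fingers": 0, "delta_pos": [0.5, 0, 1.0], "angular": [0, 0, 0]},
  ],
)

```text
clock: 22.3
tool_pos: [0.4569, 0.0097, 0.0987]
orientation: [-180.0, 0.0, -94.9]
force: [-1.5, 0.3, 5.8]
opening: 0.0003
gripper_force: 2.6
```

apply_moves(
  deltas=[
    {"fingers": 0, "delta_pos": [0.3, 0, 0.5], "angular": [0, 0, 0]},
    {"fingers": 0, "delta_pos": [0.5, 0, 1.0], "angular": [0, 0, 0]},
  ],
)

```text
clock: 22.5
tool_pos: [0.457, 0.0092, 0.0979]
orientation: [-180.0, 0.0, -94.9]
force: [-2.3, 1.0, 7.9]
opening: 0.0004
gripper_force: 3.7
```

Contact has started and the force is building at about 2 N/mm. I'll use smaller steps.

apply_moves(
  deltas=[
    {"fingers": 0, "delta_pos": [0.15, 0, 0.3], "angular": [0, 0, 0]},
    {"fingers": 0, "delta_pos": [0.3, 0, 0.6], "angular": [0, 0, 0]},
  ],
)

```text
clock: 22.7
tool_pos: [0.4571, 0.009, 0.0975]
orientation: [-180.0, 0.0, -94.9]
force: [-2.5, 1.8, 8.7]
opening: 0.0003
gripper_force: 4.2
```

apply_moves(
  deltas=[
    {"fingers": 0, "delta_pos": [0.15, 0, 0.3], "angular": [0, 0, 0]},
    {"fingers": 0, "delta_pos": [0.3, 0, 0.6], "angular": [0, 0, 0]},
  ],
)

```text
clock: 22.9
tool_pos: [0.4571, 0.0087, 0.097]
orientation: [-179.9, 0.0, -94.9]
force: [-3.8, 1.6, 10.5]
opening: 0.0003
gripper_force: 4.8
```

apply_moves(
  deltas=[
    {"fingers": 0, "delta_pos": [0.15, 0, 0.3], "angular": [0, 0, 0]},
    {"fingers": 0, "delta_pos": [0.3, 0, 0.6], "angular": [0, 0, 0]},
  ],
)

```text
clock: 23.1
tool_pos: [0.4573, 0.0084, 0.0966]
orientation: [-179.9, 0.0, -94.9]
force: [-2.1, 2.2, 10.6]
opening: -0.0
gripper_force: 5.4
```

apply_moves(
  deltas=[
    {"fingers": 0, "delta_pos": [0.1, 0, 0.2], "angular": [0, 0, 0]},
    {"fingers": 0, "delta_pos": [0.2, 0, 0.4], "angular": [0, 0, 0]},
  ],
)

```text
clock: 23.3
tool_pos: [0.4574, 0.0083, 0.0963]
orientation: [-179.9, 0.0, -94.9]
force: [-2.4, 2.0, 12.4]
opening: 0.0007
gripper_force: 5.8
```

apply_moves(
  deltas=[
    {"fingers": 0, "delta_pos": [0.1, 0, 0.2], "angular": [0, 0, 0]},
    {"fingers": 0, "delta_pos": [0.2, 0, 0.4], "angular": [0, 0, 0]},
  ],
)

```text
clock: 23.5
tool_pos: [0.4575, 0.0081, 0.096]
orientation: [-179.9, 0.0, -94.9]
force: [-3.2, 1.4, 13.9]
opening: 0.0007
gripper_force: 6.2
```

apply_moves(
  deltas=[
    {"fingers": 0, "delta_pos": [0.1, 0, 0.2], "angular": [0, 0, 0]},
    {"fingers": 0, "delta_pos": [0.2, 0, 0.4], "angular": [0, 0, 0]},
  ],
)

```text
clock: 23.7
tool_pos: [0.4576, 0.0079, 0.0958]
orientation: [-179.9, 0.0, -94.9]
force: [-3.8, 1.5, 13.7]
opening: 0.0004
gripper_force: 6.6
```

apply_moves(
  deltas=[
    {"fingers": 0, "delta_pos": [0.1, 0, 0.2], "angular": [0, 0, 0]},
    {"fingers": 0, "delta_pos": [0.2, 0, 0.4], "angular": [0, 0, 0]},
  ],
)

```text
clock: 23.9
tool_pos: [0.4577, 0.0078, 0.0955]
orientation: [-179.9, 0.0, -94.9]
force: [-3.7, 1.9, 14.2]
opening: 0.0
gripper_force: 7.0
```

apply_moves(
  deltas=[
    {"fingers": 0, "delta_pos": [0.1, 0, 0.15], "angular": [0, 0, 0]},
    {"fingers": 0, "delta_pos": [0.15, 0, 0.3], "angular": [0, 0, 0]},
  ],
)

```text
clock: 24.1
tool_pos: [0.4569, 0.0075, 0.0943]
orientation: [-179.9, 0.0, -94.9]
force: [-0.6, -1.1, 0.0]
opening: 0.0005
gripper_force: 0.2
```

The resistance built to 14 N and then dropped to zero, so the shell has cracked. I'll stop here and let the handle rise by reversing along the arc.

apply_moves(
  deltas=[
    {"fingers": 0, "delta_pos": [-3, 0, -8], "angular": [0, 0, 0]},
    {"fingers": 0, "delta_pos": [-8, 0, -17], "angular": [0, 0, 0]},
    {"fingers": 0, "delta_pos": [-15, 0, -28], "angular": [0, 0, 0]},
    {"fingers": 0, "delta_pos": [-22, 0, -37], "angular": [0, 0, 0]},
    {"fingers": 0, "delta_pos": [-30, 0, -46], "angular": [0, 0, 0]},
    {"fingers": 0, "delta_pos": [-38, 0, -54], "angular": [0, 0, 0]},
    {"fingers": 0, "delta_pos": [-47, 0, -61], "angular": [0, 0, 0]},
    {"fingers": 0, "delta_pos": [-56, 0, -68], "angular": [0, 0, 0]},
    {"fingers": 0, "delta_pos": [-66, 0, -74], "angular": [0, 0, 0]},
    {"fingers": 0, "delta_pos": [-76, 0, -79], "angular": [0, 0, 0]},
  ],
)

```text
clock: 25.1
tool_pos: [0.4632, 0.0839, 0.1733]
orientation: [-180.0, 0.0, -94.9]
force: [1.3, 0.5, 0.7]
opening: -0.0
gripper_force: 0.1
```

apply_moves(
  deltas=[
    {"fingers": 0, "delta_pos": [-11, 0, -4], "angular": [0, 0, 0]},
    {"fingers": 0, "delta_pos": [-22, 0, -8], "angular": [0, 0, 0]},
    {"fingers": 0, "delta_pos": [-34, 0, -12], "angular": [0, 0, 0]},
    {"fingers": 0, "delta_pos": [-45, 0, -14], "angular": [0, 0, 0]},
    {"fingers": 0, "delta_pos": [-55, 0, -16], "angular": [0, 0, 0]},
    {"fingers": 0, "delta_pos": [-68, 0, -17], "angular": [0, 0, 0]},
    {"fingers": 0, "delta_pos": [-80, 0, -17], "angular": [0, 0, 0]},
    {"fingers": 0, "delta_pos": [-92, 0, -16], "angular": [0, 0, 0]},
    {"fingers": 0, "delta_pos": [-105, 0, -15], "angular": [0, 0, 0]},
    {"fingers": 0, "delta_pos": [-118, 0, -12], "angular": [0, 0, 0]},
  ],
)

```text
clock: 26.1
tool_pos: [0.4734, 0.2017, 0.1846]
orientation: [-180.0, 0.0, -94.9]
force: [0.1, -0.3, 0.2]
opening: 0.0006
gripper_force: 0.2
```

apply_moves(
  deltas=[
    {"fingers": 0, "delta_pos": [-12, 0, 1], "angular": [0, 0, 0]},
    {"fingers": 0, "delta_pos": [-24, 0, 2], "angular": [0, 0, 0]},
    {"fingers": 0, "delta_pos": [-36, 0, 3], "angular": [0, 0, 0]},
    {"fingers": 0, "delta_pos": [-48, 0, 4], "angular": [0, 0, 0]},
    {"fingers": 0, "delta_pos": [-60, 0, 5], "angular": [0, 0, 0]},
    {"fingers": 0, "delta_pos": [-75, 0, 5], "angular": [0, 0, 0]},
    {"fingers": 0, "delta_pos": [-90, 0, 5], "angular": [0, 0, 0]},
    {"fingers": 0, "delta_pos": [-90, 0, 5], "angular": [0, 0, 0]},
  ],
)

```text
clock: 26.9
tool_pos: [0.4813, 0.2923, 0.1796]
orientation: [-180.0, 0.0, -94.9]
force: [-0.4, -0.9, -1.7]
opening: 0.0003
gripper_force: 0.0
```

```bash
python3 - <<'E'
from h import *
o=ctrl.get_obs();print(o["clock"],o["tool_pos"],o["force"])
diff(205,325,222,250)
E
```

```text
26.9 [0.48134459 0.2922693  0.17958953] [-0.39609299 -0.94636748 -1.66601184]
222 .........................................##...###########################+#######.......................................
223 ......................................############################################......................................
224 ......................................##############.###############################...........#####..##................
225 ...........#..........................##############.#++#####################++#############.###########................
226 ......................................##+###########.#####################################################..............
227 ......................................#########..........############################################################...
228 ......................................######...............###+++++#####################################################
229 ........................................+##.....###........##+++++++++############################################++####
230 ..................
[... 1777 characters left out ...]
########+####+#########################################################+###
245 .....................................####+##########++##################################################################
246 .....................................#+++#################+####+########################################################
247 ........................................+###..########################################++################################
248 ..............................##........###..#####........#####################+########################################
249 ........................................###..#####.........##########################++######################+++########
```

The handle region matches the first picture, so the handle is fully up. The nut is still centred in the dish (270,233.5) and the gripper is clear, so I'll hand in.

```bash
python3 -c "
from plant import ctrl
print(ctrl.close_job())"
```

```text
the job is handed in; nothing more can be done
None
```

The walnut was set in the dish and cracked at about 14 N on the handle; I stopped there, the handle is fully up again with the nut still in the dish, and the job is handed in at about 27 s.

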